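# Lay the microinjector level in the notched stand

### The job

Take the microinjector out of its sloping rest and lay it in the two V-notches of the level stand, thick barrel in the wide notch and thin nose in the narrow notch, so that it lies level and fully home in both. Lower it gently all the way into the notches before you let go, do not drop it, and leave the bottle, the dish and the tip box where they stand.

Things in the scene. Friction and masses are not known exactly. Their poses are not given: they have to be found in the camera images.
- injector: Microinjector: round metal instrument 187 mm long, 0.15-0.3 kg. Origin on its axis; x runs along it to the knob. Along x: thin nose, 16 mm diameter, -105 to -45 mm; barrel, 26 mm, -45 to 55; neck, 16 mm, 55 to 60; black knob, 36 mm, 60 to 82. Balance point within 10 mm of the origin. Starts in the sloping rest, axis at 35 degrees, nose low and roughly towards the robot; z then square to the slope, y level.
- nose_tip (a point): Centre of the injector's nose end face, on its axis at x = -105 mm.
- rest: Sloping rest, fixed, grey and aluminium, base 220 x 100 x 12 mm; origin at the base's underside, 128 mm straight below the injector's start. Its beam rises at 35 degrees to +x and carries V-notches under the injector's barrel (its x = 36 mm) and nose (-75 mm), 12 mm thick, and a stop at the nose tip. Barrel sides are free, the beam 50 mm below the axis; the injector lifts out square to its axis.
- stand: Level stand, fixed, grey base 200 x 90 x 12 mm; origin at its underside, 80 mm below the seat point. Two upright 90 degree V-notches, open upward, 12 mm thick: the wide one (45 mm mouth, for the barrel) at x = 36 mm, the narrow one (34 mm mouth, for the nose) at x = -75 mm, on the side roughly towards the robot. Tops at most 90 mm above the table; free space between them down to the base.
- stand_seat (a point): Seat point: where the injector's origin lies when properly seated, 80 mm above the table. Axes as the stand's: z up, x along the two notches towards the wide one. Seated level and the right way round, the injector's x axis points along this x; up to 15 mm off along x it still rests well in both notches.
- bottle: Small amber bottle, loose, 48 mm diameter, 110 mm high; origin at the centre of its underside. To be left alone.
- dish: Glass dish, loose, 80 mm diameter, 16 mm high; origin at the centre of its underside. To be left alone.
- tipbox: Pipette tip box, loose, 87 x 62 x 55 mm high; origin at the centre of its underside. To be left alone.
Not all that is in view belongs to the job. What is shaped like the rest but pink is not meant.

How it is judged (in metres and radians):
On the way, in this order (a step that is already met when the one before it is completed fails the run):
1. the injector is lifted clear of the sloping rest in the gripper (contact force between injector and rest below 0.05 N and contact force between injector and the fingers above 0.5 N and distance between injector and rest above 0.145 m), for 0.2 s.
2. still in the gripper, the injector is lowered into the notches (within 10 mm of the seat height) before it is let go (contact force between injector and the fingers above 0.5 N and z of injector in the frame of stand_seat below 0.01 m and y of injector in the frame of stand_seat between -0.01 and 0.01 m and x of injector in the frame of stand_seat between -0.025 and 0.025 m), for 0.1 s.
At the end, for the whole second after the job is handed in: The injector lies at rest in the stand's two notches, nose in the narrow one: level within 3 degrees, in line with the stand within 3.4 degrees, its origin within 4 mm sideways and in height and within 20 mm lengthwise of the seat point, and released (angle between injector's own x axis and vertical between 1.5208 and 1.6208 rad and x of injector in the frame of stand_seat between -0.02 and 0.02 m and y of injector in the frame of stand_seat between -0.004 and 0.004 m and z of injector in the frame of stand_seat between -0.004 and 0.004 m and angle between the x axis of injector and the x axis of stand_seat, either way round below 0.06 rad and x of nose_tip in the frame of stand_seat below -0.07 m and contact force between injector and stand above 0.5 N and linear speed of injector below 0.02 m/s and angular speed of injector below 0.2 rad/s); the robot touches nothing.
It fails at once if the injector is struck against the stand with more than 40 N (contact force between injector and stand above 40 N).
It fails at once if the bottle is shifted by more than 30 mm or tipped over (distance of bottle from where it was at the start of the episode above 0.03 m or angle between bottle's own z axis and vertical above 0.5 rad).
It fails at once if the dish is shifted by more than 30 mm or tipped over (distance of dish from where it was at the start of the episode above 0.03 m or angle between dish's own z axis and vertical above 0.5 rad).
It fails at once if the tip box is shifted by more than 30 mm or tipped over (distance of tipbox from where it was at the start of the episode above 0.03 m or angle between tipbox's own z axis and vertical above 0.5 rad).
It also fails if it takes over 40 s, if anything falls off the work surface, if the arm or the gripper's body presses on something with over 40 N, if the wrist force passes 120 N, or if a joint passes its speed limit or range.

### The arm

A 6-joint arm with a two-finger parallel gripper is mounted at the origin on the work surface. World frame = base frame: x ahead of the robot, y to its left, z up, the work surface at z = 0. Lengths are in m, angles in degrees, forces in N, time in s.
With the tool pointing down it reaches from about 0.35 to 0.875 m from the base axis. Payload 4.2 kg.
Tool frame: the origin (TCP) lies on the centre line of the jaws, within the pads' length; the fingertips stand 19 mm ahead of it and the grasp point (between the pads) is the TCP; x points along the fingers, y is the direction in which the jaws open and shut, and the axes are right-handed (so a half turn about x gives the same grasp; the last joint's range is limited). The gripper opens to 87 mm and grips with 3 to 60 N. Pads are 19 mm wide; open, the fingers measure 117 mm over their backs; the gripper's body (75 mm by 190 mm) begins 51 mm behind the grasp point.
Start: joints at [80.019, 22.042, 0.453, 0, -68.411, -14.817], TCP at [0.262, 0.567, 0.242] pointing down, gripper open.
Joint ranges: [-179.83, 179.83], [-69.29, 118.12], [-61.27, 80.66], [-181.25, 117.63], [-171.15, -9.14], [-177.46, 177.46]. Speed limits (degrees/s): [159.86, 159.86, 180, 180, 180, 180].

### API

Orientations are given as a 3x3 rotation matrix whose columns are the frame's x, y, z axes.
In Python, from station import r, viewer, job, spotter gives the robot as it stands.
- The arm moves only by the tool play_rows, never from a script. Its argument "commands" is a list of rows, each an object of numbers: "fingers": the gripper command: -1 is fully open, 1 is shut, values between are in proportion; "tx", "ty", "tz": the shift along the tool's x, y, z normalised to -1 to 1, where 1 is 750 mm; "ax", "ay", "az": the turn, a rotation vector about the tool's x, y, z normalised to -1 to 1, where 1 is pi rad. In form: [{"fingers": .., "tx": .., "ty": .., "tz": .., "ax": .., "ay": .., "az": ..}, ...]. A call has 1 to 5 rows; each row is the pose to reach, as a shift and turn from the pose commanded when the call began, along the tool's axes at that moment, turning the shorter way round; what a row does not reach only later rows make up. A row lasts 1/12 s, in which the tool goes at most 41.7 mm and 7.16 degrees, less where a joint would pass 70% of its speed; a pose out of reach is approached as far as the arm can. A call with a number of a shift or a turn outside -1 to 1 is refused whole. A call with a gripper value outside its range is refused whole. The fingers move at their own pace and stop on an object; the grip force is fixed at half the most. Time passes only in rows, so rows that repeat a pose let the fingers close. It gives the time, the measured TCP pose, the force and the opening at its end, in the units of the state.
- r.sense(): the state, without advancing time (a new reading comes with each control period).
- viewer.capture(name): name is "scene" or "top" or "wrist"; returns a dict with "image" (400x640x3 uint8, red, green, blue), "fx", "fy", "cx", "cy" (pixels), "R" (3x3) and "t" (3): a world point X has camera coordinates R X + t; the wrist camera has in their place "mount" (4x4, takes a point from camera to tool coordinates, whose origin is the TCP and whose axes are the tool frame's). Camera axes: x right, y down, z forward; pixel columns grow to the right and rows downward; lengths in m; the calibration is good to about 2 mm. A picture is of the moment at which its call begins: read the wrist's pose just before it. There is no depth.
- job.finish_job(): hands the job in, once; it reports no verdict.
Trained networks look in a picture, given as the dict that the camera call returned (one of the last four; its "shot" number tells which), for a name from the list of things; names that differ only in an ending like _2 or _b are one class to them, and where a whole thing is asked for, a point or a joint stands for the part that bears it (a point fixed in the world has none). Each returns a list of dicts, best first, with "score" (0 to 1); they miss things now and then, are a little off and sometimes report something else, mostly with a low value. They report only what shows in the picture. A call takes as long as a camera call. They do not tell look-alikes from the thing itself.
- spotter.find_in(name, picture): "uv" ([column, row] in pixels, amid what is visible of it).
- spotter.silhouettes(name, picture): "region" (400x640 bool, what is visible of it) and "uv" ([column, row] in pixels, amid what is visible of it).
The state is a dict: "time_s": time; "joints": joint angles; "joint_velocities": joint speeds; "effort": joint torques, N m; "tcp_pos": TCP position; "ee_rot": TCP orientation; "wrist_force": force on the tool from outside, world axes, zero at the start; "moment": the same for the moment, N m; "gripper_width": opening from 0.0 (shut) to 1.0 (fully open).
Only numpy, scipy, OpenCV 4.12 (cv2) and the standard library are available. Lean on these libraries where they do the work, as an engineer would, in place of code of your own. Each camera call takes 0.05 s, during which the arm holds its last target. There are 200 camera calls.

## Working session

There is one attempt and no reset: what is moved stays moved. The work goes in short steps, Python scripts to look and compute and a tool call to move; the robot and the scene stay as the last step left them, time stands still between calls to the robot, and variables do not carry over. Pictures are saved under pics/ and viewed, about 8 in all and at most 12, crops included, and the job is handed in when it is done.

Besides the shell and the picture viewer there is one more tool, called after "Call:" by a JSON object that holds its "name" and its "arguments". play_rows: Moves the arm, as the interface text tells. Its arguments: {"type":"object","properties":{"commands":{"type":"array"}},"required":["commands"]}

```bash
ls; mkdir -p pics
python3 - <<'E'
from station import r, viewer, job, spotter
import cv2,numpy as np,pickle
s=r.sense(); print(s['tcp_pos'],s['ee_rot'],s['time_s'])
caps={}
for n in ("scene","top"):
    c=viewer.capture(n); caps[n]=c
    print(n,c['fx'],c['cx'],c['cy'],np.round(c['R'],3).tolist(),np.round(c['t'],3))
    for k in ("injector","rest","stand","bottle","dish","tipbox"):
        for d in spotter.silhouettes(k,c)[:3]: 
            ys,xs=np.where(d['region']);print(k,np.round(d['uv']),round(d['score'],2),d['region'].sum(),xs.min(),xs.max(),ys.min(),ys.max())
    cv2.imwrite(f'pics/{n}.png',c['image'][:,:,::-1])
pickle.dump(caps,open('caps.pkl','wb'))
E
```

```text
pics
[0.26186729 0.5668657  0.24045176] [[-8.40455489e-04 -4.19553032e-01 -9.07730438e-01]
 [-2.02699765e-03 -9.07728179e-01  4.19553864e-01]
 [-9.99997592e-01  2.19258381e-03 -8.75278769e-05]] 0.0
scene 363.4952048904036 318.0765224042136 201.93799583509843 [[-0.132, 0.991, -0.022], [0.642, 0.068, -0.763], [-0.755, -0.115, -0.646]] [ 0.133 -0.308  1.456]
injector [266. 180.] 0.93 350 253 291 174 187
injector [408. 230.] 0.64 1923 377 442 192 258
rest [168. 252.] 0.87 3647 130 208 216 295
rest [278. 210.] 0.82 2550 243 310 181 247
stand [407. 229.] 0.73 1972 377 442 191 260
bottle [343. 280.] 0.66 707 331 352 257 298
dish [350. 187.] 0.84 335 336 360 181 197
tipbox [334. 222.] 0.8 902 319 353 205 242
top 360.8644369779434 325.4683509580671 197.59243879928133 [[-0.021, -1.0, -0.009], [-0.988, 0.023, -0.15], [0.151, 0.006, -0.989]] [-0.043  0.641  0.995]
injector [370. 217.] 0.67 644 357 385 189 252
rest [360. 227.] 0.77 2001 340 391 183 262
rest [442. 157.] 0.64 2611 424 466 115 197
stand [244. 218.] 0.61 2075 217 271 184 254
bottle [297. 148.] 0.81 243 289 304 135 154
dish [304. 267.] 0.55 582 289 315 256 282
tipbox [311. 208.] 0.82 627 295 322 193 226
tipbox [364. 225.] 0.48 1955 340 390 184 262
```

Run:
```python
import cv2,numpy as np
a=cv2.imread('pics/scene.png');b=cv2.imread('pics/top.png')
A=cv2.resize(a[150:310,110:470],None,fx=2.2,fy=2.2,interpolation=cv2.INTER_CUBIC)
cv2.imwrite('pics/s_crop.png',A)
B=cv2.resize(b[100:300,200:480],None,fx=2.8,fy=2.8,interpolation=cv2.INTER_CUBIC)
cv2.imwrite('pics/t_crop.png',B)
```

```text
(no output)
```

View pics/s_crop.png

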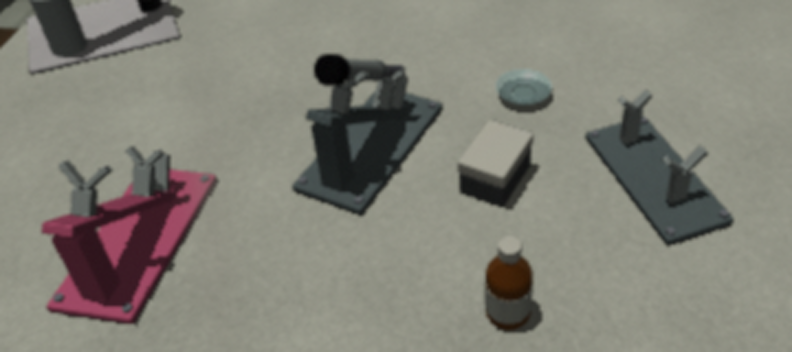

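View pics/t_crop.png

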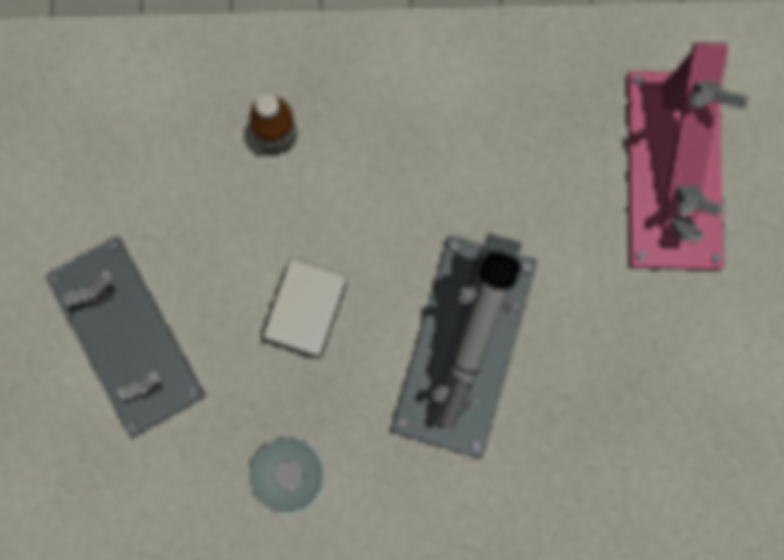

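The grey rest with the injector is at top (360,227) and the stand at top (244,218). The pink look-alike at top (442,157) is empty, so I'm leaving it alone. Next I fit the base poses from the corner pixels.

```bash
cat > h.py <<'E'
import numpy as np,cv2,pickle
from scipy.optimize import least_squares
def proj(c,X):
    P=np.asarray(X)@np.asarray(c['R']).T+np.asarray(c['t'])
    return np.c_[c['fx']*P[:,0]/P[:,2]+c['cx'],c['fy']*P[:,1]/P[:,2]+c['cy']]
def wcap(viewer,r):
    s=r.sense();c=viewer.capture('wrist')
    T=np.eye(4);T[:3,:3]=s['ee_rot'];T[:3,3]=s['tcp_pos']
    M=np.linalg.inv(T@np.array(c['mount']));c['R']=M[:3,:3];c['t']=M[:3,3];return c,s
def back(c,uv,z):
    R=np.asarray(c['R']);o=-R.T@c['t'];d=R.T@np.array([(uv[0]-c['cx'])/c['fx'],(uv[1]-c['cy'])/c['fy'],1]);return o+d*(z-o[2])/d[2]
def frame(p):
    x,y,a=p;return np.array([[np.cos(a),-np.sin(a),0],[np.sin(a),np.cos(a),0],[0,0,1]]),np.array([x,y,0])
def inj(p,x,y=0,z=0): # injector point -> world, from rest pose (yaw from rest)
    R,t=frame(p);q=np.radians(35);return t+[0,0,.128]+R@np.array([x*np.cos(q)-z*np.sin(q),y,x*np.sin(q)+z*np.cos(q)])
E
python3 - <<'E'
from h import *
C=pickle.load(open('caps.pkl','rb'))
S=lambda p:np.array(p)/2.2+[110,150]
T=lambda p:np.array(p)/2.8+[200,100]
O={'stand':(.2,.09,[(47,275),(120,238),(204,396),(133,437)],[(731,219),(668,241),(586,133)]),
'rest':(.22,.1,[(449,238),(537,260),(481,457),(391,432)],[(295,188),(362,211),(441,106)])}
out={}
for n,(L,W,tp,sp) in O.items():
    tp=T(tp)
    pts=np.array([back(C['top'],u,.012) for u in tp]); c0=pts.mean(0)
    far=(pts[0]+pts[1])/2-(pts[2]+pts[3])/2; a0=np.arctan2(far[1],far[0]); 
    loc=np.array([(L/2,W/2,.012),(L/2,-W/2,.012),(-L/2,-W/2,.012),(-L/2,W/2,.012)])
    def res(p,full=False):
        R,t=frame(p);X=loc@R.T+t
        e=[proj(C['top'],X)-tp]
        return np.concatenate(e).ravel()
    f=least_squares(res,[c0[0],c0[1],a0]); R,t=frame(f.x)
    print(n,f.x,np.degrees(f.x[2]),'res',np.round(f.fun,1)); out[n]=f.x
    X=loc@R.T+t
    print(' scene pred',np.round((proj(C['scene'],X)-[110,150])*2.2))
    print(np.round(np.linalg.norm(pts-np.roll(pts,1,0),axis=1),3))
p=out['rest']
for x in (-.105,-.045,.055,.082): print(x,np.round(inj(p,x),3),'topcrop',np.round((proj(C['top'],[inj(p,x)])-[200,100])*2.8),'scene',np.round((proj(C['scene'],[inj(p,x)])-[110,150])*2.2))
for k in('bottle','dish','tipbox'):pass
pickle.dump(out,open('poses.pkl','wb'))
for n,u,z in (('bottle',(267,105),.11),('dish',(286,474),.016),('tipbox',(305,308),.055)): print(n,np.round(back(C['top'],T(u),z),3))
E
```

```text
stand [0.58447535 0.18403113 0.49126271] 28.14728002491908 res [-0.6 -0.1 -0.1 -1.4  1.2  0.4 -0.6  0.9]
 scene pred [[730. 218.]
 [663. 240.]
 [581. 131.]
 [641. 115.]]
[0.197 0.087 0.194 0.085]
rest [ 0.56604941 -0.17511521 -0.31397134] -17.989232539734278 res [-0.4 -1.5  0.3  0.1  0.5  1.2 -0.4  0.1]
 scene pred [[359. 209.]
 [289. 185.]
 [378.  84.]
 [441. 102.]]
[0.215 0.097 0.217 0.097]
-0.105 [ 0.484 -0.149  0.068] topcrop [[447. 424.]] scene [[398.  70.]]
-0.045 [ 0.531 -0.164  0.102] topcrop [[464. 374.]] scene [[377.  70.]]
0.055 [ 0.609 -0.189  0.16 ] topcrop [[495. 285.]] scene [[337.  69.]]
0.082 [ 0.63  -0.196  0.175] topcrop [[503. 260.]] scene [[325.  69.]]
bottle [0.802 0.023 0.11 ]
dish [0.437 0.015 0.016]
tipbox [ 0.604 -0.009  0.055]
```

```bash
cat >> h.py <<'E'
from scipy.spatial.transform import Rotation as Ro
def tool(yaw,tilt): # injector axes from yaw & slope -> tool R (x=-z,y=-y,z=-x of injector)
    I=(Ro.from_euler('z',yaw)*Ro.from_euler('y',-tilt)).as_matrix()
    return np.c_[-I[:,2],-I[:,1],-I[:,0]]
def cmd(s,p,R):
    R0=np.array(s['ee_rot']);t=R0.T@(np.array(p)-s['tcp_pos'])/.75;a=Ro.from_matrix(R0.T@R).as_rotvec()/np.pi
    print('t',np.round(t,4),'a',np.round(a,4),'mm',np.linalg.norm(t)*750,'deg',np.linalg.norm(a)*180)
E
python3 - <<'E'
from h import *
from station import r
P=pickle.load(open('poses.pkl','rb'));p=P['rest']
cmd(r.sense(),inj(p,0,0,.13),tool(p[2],np.radians(35)));print(inj(p,0,0,.13))
E
```

```text
t [ 0.0094  0.7405 -0.6844] a [-0.0366  0.1942 -0.0115] mm 756.2855435537059 deg 35.637326820525004
[ 0.49512961 -0.15208671  0.23448977]
```

Call:
{"name": "play_rows", "arguments": {"commands": [{"fingers": -1, "tx": 0, "ty": 0.741, "tz": -0.684, "ax": 0, "ay": 0, "az": 0}, {"fingers": -1, "tx": 0, "ty": 0.741, "tz": -0.684, "ax": 0, "ay": 0, "az": 0}, {"fingers": -1, "tx": 0, "ty": 0.741, "tz": -0.684, "ax": 0, "ay": 0, "az": 0}, {"fingers": -1, "tx": 0, "ty": 0.741, "tz": -0.684, "ax": 0, "ay": 0, "az": 0}, {"fingers": -1, "tx": 0, "ty": 0.741, "tz": -0.684, "ax": 0, "ay": 0, "az": 0}]}}

```text
time_s: 1.12
tcp_pos: [0.3264, 0.3673, 0.2417]
ee_rot: [[0.0, -0.419, -0.908], [0.0, -0.908, 0.419], [-1.0, -0.0, -0.0]]
wrist_force: [0.9, 0.3, 0.8]
gripper_width: 1.001
```

Call:
{"name": "play_rows", "arguments": {"commands": [{"fingers": -1, "tx": 0, "ty": 0.545, "tz": -0.503, "ax": 0, "ay": 0, "az": 0}, {"fingers": -1, "tx": 0, "ty": 0.545, "tz": -0.503, "ax": 0, "ay": 0, "az": 0}, {"fingers": -1, "tx": 0, "ty": 0.545, "tz": -0.503, "ax": 0, "ay": 0, "az": 0}, {"fingers": -1, "tx": 0, "ty": 0.545, "tz": -0.503, "ax": 0, "ay": 0, "az": 0}, {"fingers": -1, "tx": 0, "ty": 0.545, "tz": -0.503, "ax": 0, "ay": 0, "az": 0}]}}

```text
time_s: 1.53
tcp_pos: [0.3903, 0.169, 0.2421]
ee_rot: [[0.001, -0.419, -0.908], [0.001, -0.908, 0.419], [-1.0, -0.001, -0.001]]
wrist_force: [0.9, 0.7, -0.6]
gripper_width: 1.0
```

```bash
cat > go.py <<'E'
from h import *
from station import r
P=pickle.load(open('poses.pkl','rb'));p=P['rest'];s=r.sense();print(s['time_s'],s['tcp_pos'])
cmd(s,inj(p,0,0,.13),tool(p[2],np.radians(35)))
E
python3 go.py
```

```text
1.5333 [0.39031755 0.1689733  0.24206269]
t [ 0.0099  0.3303 -0.3061] a [-0.0365  0.194  -0.0111] mm 337.8201350255843 deg 35.58739388923278
```

Call:
{"name": "play_rows", "arguments": {"commands": [{"fingers": -1, "tx": 0.01, "ty": 0.33, "tz": -0.306, "ax": -0.018, "ay": 0.097, "az": -0.005}, {"fingers": -1, "tx": 0.01, "ty": 0.33, "tz": -0.306, "ax": -0.018, "ay": 0.097, "az": -0.005}, {"fingers": -1, "tx": 0.01, "ty": 0.33, "tz": -0.306, "ax": -0.018, "ay": 0.097, "az": -0.005}, {"fingers": -1, "tx": 0.01, "ty": 0.33, "tz": -0.306, "ax": -0.018, "ay": 0.097, "az": -0.005}, {"fingers": -1, "tx": 0.01, "ty": 0.33, "tz": -0.306, "ax": -0.018, "ay": 0.097, "az": -0.005}]}}

```text
time_s: 1.95
tcp_pos: [0.4534, -0.0291, 0.237]
ee_rot: [[0.283, -0.363, -0.888], [-0.104, -0.932, 0.348], [-0.954, -0.007, -0.301]]
wrist_force: [2.2, 0.9, 0.0]
gripper_width: 0.998
```

```bash
python3 go.py
```

```text
1.95 [ 0.45338884 -0.02914691  0.23698282]
t [ 0.0359  0.1325 -0.1055] a [-0.0175  0.0969 -0.0063] mm 129.85646036476177 deg 17.768779674791443
```

Call:
{"name": "play_rows", "arguments": {"commands": [{"fingers": -1, "tx": 0.036, "ty": 0.1325, "tz": -0.1055, "ax": -0.0175, "ay": 0.097, "az": -0.006}, {"fingers": -1, "tx": 0.036, "ty": 0.1325, "tz": -0.1055, "ax": -0.0175, "ay": 0.097, "az": -0.006}, {"fingers": -1, "tx": 0.036, "ty": 0.1325, "tz": -0.1055, "ax": -0.0175, "ay": 0.097, "az": -0.006}, {"fingers": -1, "tx": 0.036, "ty": 0.1325, "tz": -0.1055, "ax": -0.0175, "ay": 0.097, "az": -0.006}, {"fingers": -1, "tx": 0.036, "ty": 0.1325, "tz": -0.1055, "ax": -0.0175, "ay": 0.097, "az": -0.006}]}}

```text
time_s: 2.37
tcp_pos: [0.4928, -0.1562, 0.2399]
ee_rot: [[0.531, -0.322, -0.784], [-0.185, -0.947, 0.264], [-0.827, 0.005, -0.563]]
wrist_force: [0.7, 0.9, -0.1]
gripper_width: 1.003
```

```bash
python3 go.py
cat > look.py <<'E'
from h import *
from station import r,viewer,spotter
import sys
c,s=wcap(viewer,r);im=c['image'].copy();pickle.dump((c,s),open('w.pkl','wb'))
P=pickle.load(open('poses.pkl','rb'))
p=P['rest']
def ln(A,col):
    q=np.round(proj(c,A)*8).astype(int);cv2.polylines(im,[q.reshape(-1,1,2)],False,col,1,cv2.LINE_AA,3)
if sys.argv[2]=='rest':
    for a,b,w in((-.105,-.045,.008),(-.045,.055,.013),(.06,.082,.018)):
        ln([inj(p,a,w),inj(p,b,w),inj(p,b,-w),inj(p,a,-w),inj(p,a,w)],(255,255,0))
    ln([inj(p,0,.02),inj(p,0,-.02)],(255,0,0)); L,W=.11,.05
    for d in spotter.silhouettes('injector',c)[:2]:
        ys,xs=np.where(d['region']);print(d['score'],d['uv'],d['region'].sum(),cv2.minAreaRect(np.c_[xs,ys].astype(np.float32)))
else: p=P['stand'];L,W=.1,.045
R,t=frame(p);B=np.array([(L,W,.012),(L,-W,.012),(-L,-W,.012),(-L,W,.012),(L,W,.012)])
ln(B@R.T+t,(255,0,255))
if sys.argv[2]!='rest':
    ln(np.array([(.1,0,.08),(-.1,0,.08)])@R.T+t,(255,255,0))
    for x,w in((.036,.0225),(-.075,.017)): ln(np.array([(x,w,.08+(w-.013*1.414 if x>0 else w-.008*1.414)),(x,0,.08-(.013 if x>0 else .008)*1.414),(x,-w,.08+(w-.013*1.414 if x>0 else w-.008*1.414))])@R.T+t,(255,0,0))
cv2.imwrite(sys.argv[1],im[:,:,::-1])
E
python3 look.py pics/w1.png rest
```

```text
2.3667 [ 0.49278122 -0.15617381  0.23987429]
t [ 0.0066 -0.0062  0.003 ] a [-0.0028  0.0043 -0.0039] mm 7.156287570292341 deg 1.1566630590219484
0.79 [316.3, 173.0] 6542 ((312.5, 190.0), (208.0, 47.0), 90.0)
```

View pics/w1.png

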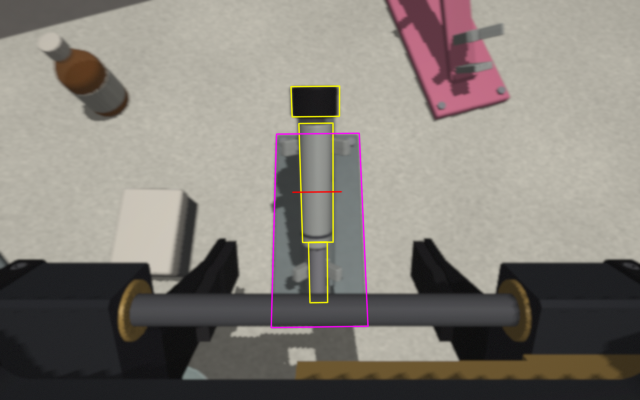

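Wrist view: my fitted outline sits on the real injector (knob at (315,101), nose end at (318,302)), within about 1 px. Descending to grasp.

```bash
sed -i 's/inj(p,0,0,.13)/inj(p,0,0,0)/' go.py; python3 go.py
```

```text
2.4667 [ 0.49418659 -0.1532085   0.24059364]
t [ 0.1804 -0.0033  0.0018] a [-0.0024  0.004  -0.0026] mm 135.35692485639666 deg 0.9610803872969597
```

Call:
{"name": "play_rows", "arguments": {"commands": [{"fingers": -1, "tx": 0.05, "ty": -0.003, "tz": 0.002, "ax": -0.002, "ay": 0.004, "az": -0.003}, {"fingers": -1, "tx": 0.09, "ty": -0.003, "tz": 0.002, "ax": -0.002, "ay": 0.004, "az": -0.003}, {"fingers": -1, "tx": 0.12, "ty": -0.003, "tz": 0.002, "ax": -0.002, "ay": 0.004, "az": -0.003}, {"fingers": -1, "tx": 0.14, "ty": -0.003, "tz": 0.002, "ax": -0.002, "ay": 0.004, "az": -0.003}, {"fingers": -1, "tx": 0.14, "ty": -0.003, "tz": 0.002, "ax": -0.002, "ay": 0.004, "az": -0.003}]}}

```text
time_s: 2.88
tcp_pos: [0.5592, -0.169, 0.2107]
ee_rot: [[0.502, -0.295, -0.813], [-0.146, -0.955, 0.257], [-0.853, -0.011, -0.523]]
wrist_force: [1.0, 0.7, -0.9]
gripper_width: 0.998
```

```bash
python3 go.py
```

```text
2.8833 [ 0.55917762 -0.16899842  0.21073384]
t [0.0998 0.0063 0.0481] a [0.002  0.0194 0.0053] mm 83.24376825867611 deg 3.6425381032600055
```

```bash
python3 -c "
from station import r
s=r.sense();print(s['joints'],s['joint_velocities'],s['wrist_force'])"
```

```text
[ -2.93942256   7.28070419 -45.78581385  48.58639875  -9.18050268
  29.28023399] [  0.35878512   7.21166437   7.16276725 -17.04699017  -0.16911339
  16.50498288] [ 1.0484545   0.67741175 -0.92378381]
```

Joint 5 is at its limit (-9.14), so a 35° tilted grasp is out of reach. Tilting the tool about the jaw axis still grips the cylinder, so I'll grasp with the tool tilted only about 15° and the injector pitched between the pads.

```bash
cat > go.py <<'E'
from h import *
from station import r
import sys
x,z,tilt=map(float,sys.argv[1:4])
P=pickle.load(open('poses.pkl','rb'));p=P['rest'];s=r.sense();print(s['time_s'],s['tcp_pos'],np.round(s['joints'],2))
open('log.txt','a').write(repr((list(s['joints']),list(s['tcp_pos']),np.array(s['ee_rot']).tolist()))+'\n')
cmd(s,inj(p,x,0,z),tool(p[2],np.radians(tilt)))
E
python3 go.py 0 .1 15
```

```text
2.8833 [ 0.55917762 -0.16899842  0.21073384] [ -2.94   7.28 -45.79  48.59  -9.18  29.28]
t [-0.0332  0.004   0.0562] a [ 0.0029 -0.0917  0.0049] mm 49.07886015805431 deg 16.53608255582275
```

Call:
{"name": "play_rows", "arguments": {"commands": [{"fingers": -1, "tx": -0.033, "ty": 0.004, "tz": 0.056, "ax": 0.003, "ay": -0.092, "az": 0.005}, {"fingers": -1, "tx": -0.033, "ty": 0.004, "tz": 0.056, "ax": 0.003, "ay": -0.092, "az": 0.005}, {"fingers": -1, "tx": -0.033, "ty": 0.004, "tz": 0.056, "ax": 0.003, "ay": -0.092, "az": 0.005}, {"fingers": -1, "tx": -0.033, "ty": 0.004, "tz": 0.056, "ax": 0.003, "ay": -0.092, "az": 0.005}]}}

```text
time_s: 3.22
tcp_pos: [0.5072, -0.1544, 0.2095]
ee_rot: [[0.24, -0.306, -0.921], [-0.074, -0.952, 0.297], [-0.968, -0.003, -0.251]]
wrist_force: [0.0, -1.9, 0.1]
gripper_width: 1.001
```

```bash
python3 go.py 0 .1 15
```

```text
3.2167 [ 0.50723183 -0.15439649  0.2095445 ] [  3.32   7.86 -28.46   7.79 -40.31  63.49]
t [ 0.0012  0.0021 -0.0066] a [0.0007 0.0027 0.0012] mm 5.2292523211120265 deg 0.5431597938816843
```

```bash
python3 go.py 0 .04 15
```

```text
3.2167 [ 0.50723183 -0.15439649  0.2095445 ] [  3.32   7.86 -28.46   7.79 -40.31  63.49]
t [ 0.0761  0.0024 -0.0345] a [0.0007 0.0027 0.0012] mm 62.720852242302065 deg 0.5431597938816843
```

Call:
{"name": "play_rows", "arguments": {"commands": [{"fingers": -1, "tx": 0.038, "ty": 0.002, "tz": -0.018, "ax": 0, "ay": 0.002, "az": 0.001}, {"fingers": -1, "tx": 0.076, "ty": 0.002, "tz": -0.034, "ax": 0, "ay": 0.002, "az": 0.001}, {"fingers": -1, "tx": 0.076, "ty": 0.002, "tz": -0.034, "ax": 0, "ay": 0.002, "az": 0.001}, {"fingers": -1, "tx": 0.076, "ty": 0.002, "tz": -0.034, "ax": 0, "ay": 0.002, "az": 0.001}]}}

```text
time_s: 3.55
tcp_pos: [0.5465, -0.1711, 0.1595]
ee_rot: [[0.246, -0.311, -0.918], [-0.085, -0.95, 0.299], [-0.966, 0.005, -0.26]]
wrist_force: [-0.1, -0.2, 0.7]
gripper_width: 0.999
```

```bash
python3 go.py 0 0 15
```

```text
3.55 [ 0.5464529  -0.17113892  0.15953664] [  1.32  15.03 -28.12   9.58 -33.06  63.2 ]
t [ 0.0475 -0.0033 -0.0147] a [-0.0003 -0.0003 -0.0016] mm 37.34157995919215 deg 0.3063985953801164
```

Call:
{"name": "play_rows", "arguments": {"commands": [{"fingers": -1, "tx": 0.024, "ty": -0.003, "tz": -0.008, "ax": 0, "ay": 0, "az": -0.001}, {"fingers": -1, "tx": 0.048, "ty": -0.003, "tz": -0.0145, "ax": 0, "ay": 0, "az": -0.001}, {"fingers": -1, "tx": 0.048, "ty": -0.003, "tz": -0.0145, "ax": 0, "ay": 0, "az": -0.001}, {"fingers": -1, "tx": 0.048, "ty": -0.003, "tz": -0.0145, "ax": 0, "ay": 0, "az": -0.001}, {"fingers": -1, "tx": 0.048, "ty": -0.003, "tz": -0.0145, "ax": 0, "ay": 0, "az": -0.001}]}}

```text
time_s: 3.97
tcp_pos: [0.5658, -0.1766, 0.1308]
ee_rot: [[0.251, -0.311, -0.916], [-0.083, -0.95, 0.3], [-0.964, 0.001, -0.265]]
wrist_force: [0.4, -0.3, -0.3]
gripper_width: 1.001
```

```bash
python3 go.py 0 0 15; python3 look.py pics/w2.png rest
```

```text
3.9667 [ 0.56578826 -0.17662173  0.13079646] [  0.54  18.8  -27.83  10.1  -29.19  63.11]
t [ 0.0035 -0.002   0.0013] a [-0.0008 -0.002  -0.0005] mm 3.187156794814963 deg 0.3892021611246056
0.67 [317.9, 174.8] 17533 ((313.5, 225.5), (271.0, 111.0), 90.0)
```

View pics/w2.png

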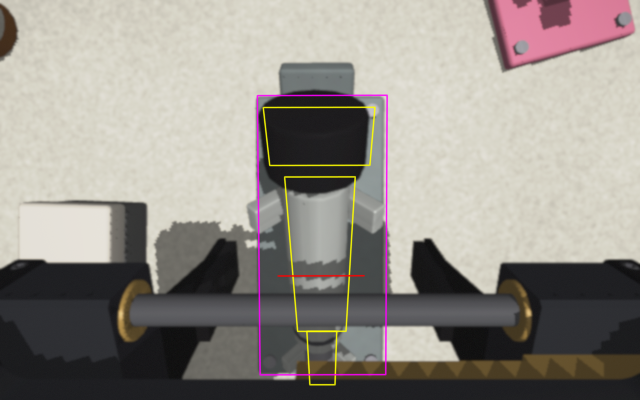

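Wrist view: the barrel runs down column ~318, midway between the open fingers. Closing.

Call:
{"name": "play_rows", "arguments": {"commands": [{"fingers": 1, "tx": 0.003, "ty": -0.002, "tz": 0.001, "ax": 0, "ay": -0.002, "az": 0}, {"fingers": 1, "tx": 0.003, "ty": -0.002, "tz": 0.001, "ax": 0, "ay": -0.002, "az": 0}, {"fingers": 1, "tx": 0.003, "ty": -0.002, "tz": 0.001, "ax": 0, "ay": -0.002, "az": 0}, {"fingers": 1, "tx": 0.003, "ty": -0.002, "tz": 0.001, "ax": 0, "ay": -0.002, "az": 0}, {"fingers": 1, "tx": 0.003, "ty": -0.002, "tz": 0.001, "ax": 0, "ay": -0.002, "az": 0}]}}

```text
time_s: 4.48
tcp_pos: [0.5659, -0.1759, 0.1269]
ee_rot: [[0.244, -0.313, -0.918], [-0.082, -0.95, 0.302], [-0.966, 0.001, -0.257]]
wrist_force: [-0.1, -0.5, -0.7]
gripper_width: 0.707
```

Call:
{"name": "play_rows", "arguments": {"commands": [{"fingers": 1, "tx": 0, "ty": 0, "tz": 0, "ax": 0, "ay": 0, "az": 0}, {"fingers": 1, "tx": 0, "ty": 0, "tz": 0, "ax": 0, "ay": 0, "az": 0}, {"fingers": 1, "tx": 0, "ty": 0, "tz": 0, "ax": 0, "ay": 0, "az": 0}, {"fingers": 1, "tx": 0, "ty": 0, "tz": 0, "ax": 0, "ay": 0, "az": 0}, {"fingers": 1, "tx": 0, "ty": 0, "tz": 0, "ax": 0, "ay": 0, "az": 0}]}}

```text
time_s: 4.9
tcp_pos: [0.5664, -0.1752, 0.1268]
ee_rot: [[0.245, -0.312, -0.918], [-0.081, -0.95, 0.302], [-0.966, 0.0, -0.258]]
wrist_force: [-0.6, 21.3, 2.6]
gripper_width: 0.325
```

```bash
python3 go.py 0 0.08 15
```

```text
4.9 [ 0.56638166 -0.17521157  0.12679653] [  0.63  19.25 -27.64   9.79 -29.3   63.2 ]
t [-0.1019  0.0003  0.0366] a [-0.0012  0.0004 -0.0003] mm 81.1851673273846 deg 0.23084110807023617
```

Call:
{"name": "play_rows", "arguments": {"commands": [{"fingers": 1, "tx": 0, "ty": 0, "tz": 0, "ax": 0, "ay": 0, "az": 0}, {"fingers": 1, "tx": 0, "ty": 0, "tz": 0, "ax": 0, "ay": 0, "az": 0}, {"fingers": 1, "tx": 0, "ty": 0, "tz": 0, "ax": 0, "ay": 0, "az": 0}, {"fingers": 1, "tx": 0, "ty": 0, "tz": 0, "ax": 0, "ay": 0, "az": 0}]}}

```text
time_s: 5.23
tcp_pos: [0.5668, -0.1737, 0.1268]
ee_rot: [[0.245, -0.311, -0.918], [-0.079, -0.95, 0.301], [-0.966, -0.001, -0.258]]
wrist_force: [-0.3, 10.8, 1.0]
gripper_width: 0.293
```

Call:
{"name": "play_rows", "arguments": {"commands": [{"fingers": 1, "tx": -0.02, "ty": -0.001, "tz": 0.007, "ax": 0, "ay": 0, "az": 0}, {"fingers": 1, "tx": -0.045, "ty": -0.001, "tz": 0.016, "ax": 0, "ay": 0, "az": 0}, {"fingers": 1, "tx": -0.075, "ty": 0, "tz": 0.027, "ax": 0, "ay": 0, "az": 0}, {"fingers": 1, "tx": -0.102, "ty": 0, "tz": 0.037, "ax": 0, "ay": 0, "az": 0}, {"fingers": 1, "tx": -0.102, "ty": 0, "tz": 0.037, "ax": 0, "ay": 0, "az": 0}]}}

```text
time_s: 5.65
tcp_pos: [0.5215, -0.161, 0.1967]
ee_rot: [[0.248, -0.312, -0.917], [-0.081, -0.95, 0.301], [-0.965, -0.0, -0.261]]
wrist_force: [0.5, 0.3, -1.5]
gripper_width: 0.292
```

Call:
{"name": "play_rows", "arguments": {"commands": [{"fingers": 1, "tx": -0.06, "ty": 0, "tz": 0.01, "ax": 0, "ay": 0, "az": 0}, {"fingers": 1, "tx": -0.1, "ty": 0, "tz": 0.02, "ax": 0, "ay": 0, "az": 0}, {"fingers": 1, "tx": -0.13, "ty": 0, "tz": 0.03, "ax": 0, "ay": 0, "az": 0}, {"fingers": 1, "tx": -0.13, "ty": 0, "tz": 0.03, "ax": 0, "ay": 0, "az": 0}]}}

```text
time_s: 5.98
tcp_pos: [0.478, -0.1463, 0.2863]
ee_rot: [[0.251, -0.312, -0.916], [-0.081, -0.95, 0.301], [-0.964, -0.001, -0.264]]
wrist_force: [0.8, 0.7, -1.7]
gripper_width: 0.289
```

```bash
python3 go.py 0 0.08 15
python3 - <<'E'
from h import *
from station import r,viewer
P=pickle.load(open('poses.pkl','rb'));x,y,a=P['stand'];s=r.sense()
print(s['wrist_force'])
for h in(.24,): cmd(s,[x,y,h],tool(a,np.radians(-20)))
c=viewer.capture('scene');cv2.imwrite('pics/s2.png',cv2.resize(c['image'][100:300,180:480,::-1],None,fx=2.5,fy=2.5,interpolation=cv2.INTER_CUBIC))
E
```

```text
5.9833 [ 0.47802869 -0.14633856  0.28630717] [  5.08   0.33 -25.11   7.68 -50.66  62.6 ]
t [ 0.1358  0.0002 -0.0274] a [-0.001  -0.0018  0.0001] mm 103.87444858576384 deg 0.36888703864853767
[ 0.77006555  0.68845748 -1.73151518]
t [ 0.0593 -0.4627  0.0188] a [-0.261  -0.1854  0.011 ] mm 350.1704986490545 deg 57.662679941108046
```

View pics/s2.png

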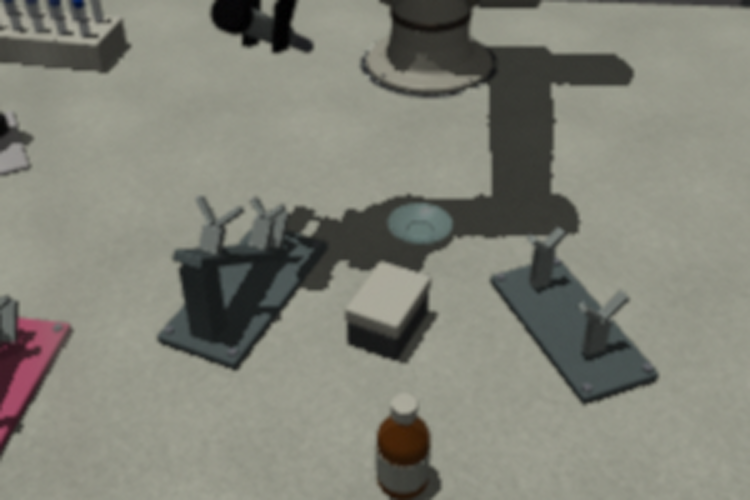

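Scene view: the rest at (240,270) is empty and the injector hangs in the gripper at (265,25), still sloped. Moving to above the stand while levelling.

Call:
{"name": "play_rows", "arguments": {"commands": [{"fingers": 1, "tx": 0.04, "ty": -0.463, "tz": 0.019, "ax": -0.26, "ay": -0.185, "az": 0.011}, {"fingers": 1, "tx": 0.04, "ty": -0.463, "tz": 0.019, "ax": -0.26, "ay": -0.185, "az": 0.011}, {"fingers": 1, "tx": 0.04, "ty": -0.463, "tz": 0.019, "ax": -0.26, "ay": -0.185, "az": 0.011}, {"fingers": 1, "tx": 0.04, "ty": -0.463, "tz": 0.019, "ax": -0.26, "ay": -0.185, "az": 0.011}, {"fingers": 1, "tx": 0.04, "ty": -0.463, "tz": 0.019, "ax": -0.26, "ay": -0.185, "az": 0.011}]}}

```text
time_s: 6.45
tcp_pos: [0.5391, 0.0532, 0.2597]
ee_rot: [[-0.119, 0.189, -0.975], [-0.081, -0.98, -0.18], [-0.99, 0.057, 0.132]]
wrist_force: [2.7, -1.2, -1.0]
gripper_width: 0.289
```

```bash
cat > st.py <<'E'
from h import *
from station import r
import sys
h,tilt=map(float,sys.argv[1:3])
P=pickle.load(open('poses.pkl','rb'));x,y,a=P['stand'];s=r.sense()
f=np.array([np.cos(a),np.sin(a),0]);dx=float(sys.argv[3]) if len(sys.argv)>3 else 0
print(s['time_s'],s['tcp_pos'],np.round(s['joints'],1),np.round(s['wrist_force'],1))
cmd(s,np.array([x,y,h])+dx*f,tool(a,np.radians(tilt)))
E
python3 st.py .25 -20
```

```text
6.45 [0.53909985 0.05316714 0.25968127] [ 23.6  16.9  -5.5   1.6 -75.7  76.6] [ 2.7 -1.2 -1. ]
t [-0.0085 -0.1604 -0.092 ] a [-0.0976 -0.0657  0.0052] mm 138.8454108326099 deg 21.19871021979724
```

Call:
{"name": "play_rows", "arguments": {"commands": [{"fingers": 1, "tx": -0.008, "ty": -0.16, "tz": -0.092, "ax": -0.098, "ay": -0.066, "az": 0.005}, {"fingers": 1, "tx": -0.008, "ty": -0.16, "tz": -0.092, "ax": -0.098, "ay": -0.066, "az": 0.005}, {"fingers": 1, "tx": -0.008, "ty": -0.16, "tz": -0.092, "ax": -0.098, "ay": -0.066, "az": 0.005}, {"fingers": 1, "tx": -0.008, "ty": -0.16, "tz": -0.092, "ax": -0.098, "ay": -0.066, "az": 0.005}, {"fingers": 1, "tx": -0.008, "ty": -0.16, "tz": -0.092, "ax": -0.098, "ay": -0.066, "az": 0.005}]}}

```text
time_s: 6.87
tcp_pos: [0.5859, 0.1861, 0.2447]
ee_rot: [[-0.304, 0.472, -0.827], [-0.163, -0.882, -0.443], [-0.939, 0.0, 0.345]]
wrist_force: [-0.3, 0.3, -2.0]
gripper_width: 0.286
```

```bash
python3 st.py .25 -20; python3 look.py pics/w3.png stand
```

```text
6.8667 [0.58593434 0.18608828 0.2447392 ] [ 32.   31.2  13.9  -1.3 -92.8  86.3] [-0.3  0.3 -2. ]
t [-0.0055  0.0015  0.0052] a [ 0.0001  0.0011 -0.0001] mm 5.834086000715048 deg 0.1913367963681741
```

View pics/w3.png

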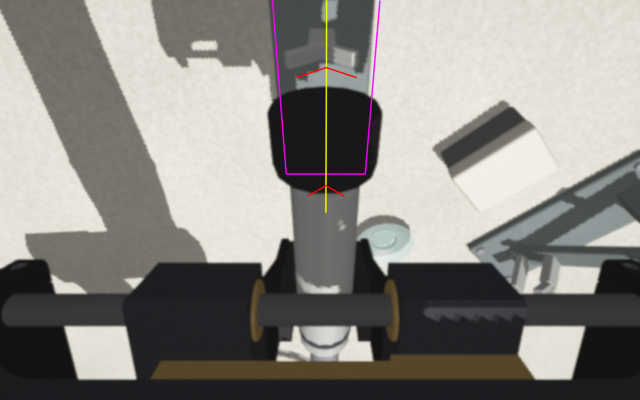

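```bash
cat > fit.py <<'E'
from h import *
c,s=pickle.load(open('w.pkl','rb'));im=c['image'].astype(int)
g=im[:,316:334].mean((1,2));print('dark rows',[ (i,int(v)) for i,v in enumerate(g) if 78<i<100 or 180<i<200 or 325<i<362])
blk=(im.max(2)<45)[80:195];ys,xs=np.where(blk&(np.abs(np.arange(640)-325)<70));
print('knob cols',xs.min(),xs.max(),'rows',ys.min()+80,ys.max()+80)
R=np.array(s['ee_rot'])
def pred(p):
    dx,dz,th=p # injector pose in tool: pitch rel th about tool y
    I=Ro.from_euler('y',th).as_matrix()  # tool-> rotated ; injector x=-z,y=-y,z=-x
    ax=-I[:,2];ay=-I[:,1];az=-I[:,0]
    o=np.array([dz,0,0])-dx*ax
    def circ(x,r):
        a=np.linspace(0,2*np.pi,73);X=o+x*ax+r*(np.cos(a)[:,None]*ay+np.sin(a)[:,None]*az)
        return proj(c,X@R.T+s['tcp_pos'])
    k1,k2,b=circ(.06,.018),circ(.082,.018),circ(-.045,.013)
    K=np.r_[k1,k2]
    nz=np.linalg.norm(ax)
    return np.array([K[:,1].min(),K[:,1].max(),K[:,0].max()-K[:,0].min(),b[:,1].max()]), (R@ax)
E
cat >> fit.py <<'E'
import sys
if len(sys.argv)>1:
    m=np.array(list(map(float,sys.argv[1:5])))
    f=least_squares(lambda p:pred(p)[0]-m,[0,0,np.radians(20)],x_scale=[.01,.01,.1])
    for p in (f.x,): print('dx dz mm',f.x[:2]*1e3,'pitch',np.degrees(f.x[2]),'res',f.fun,'slope deg',np.degrees(np.arcsin(pred(f.x)[1][2])))
for th in (-20,20): print(th,pred([0,0,np.radians(th)])[0],np.degrees(np.arcsin(pred([0,0,np.radians(th)])[1][2])))
E
python3 fit.py
```

```text
dark rows [(79, 158), (80, 158), (81, 158), (82, 158), (83, 158), (84, 155), (85, 141), (86, 106), (87, 61), (88, 31), (89, 23), (90, 23), (91, 24), (92, 23), (93, 23), (94, 23), (95, 23), (96, 23), (97, 23), (98, 23), (99, 23), (181, 24), (182, 24), (183, 24), (184, 24), (185, 24), (186, 24), (187, 24), (188, 24), (189, 24), (190, 24), (191, 26), (192, 39), (193, 66), (194, 91), (195, 100), (196, 103), (197, 104), (198, 107), (199, 109), (326, 150), (327, 193), (328, 208), (329, 210), (330, 210), (331, 210), (332, 210), (333, 210), (334, 210), (335, 210), (336, 210), (337, 210), (338, 210), (339, 210), (340, 210), (341, 209), (342, 207), (343, 197), (344, 168), (345, 120), (346, 91), (347, 101), (348, 133), (349, 175), (350, 200), (351, 208), (352, 209), (353, 209), (354, 208), (355, 203), (356, 191), (357, 174), (358, 165), (359, 160), (360, 143), (361, 105)]
knob cols 269 380 rows 88 192
-20 [ 82.96963986 150.87648663  78.99807432 392.60719249] -40.19013657841967
20 [ 83.13376223 195.06507663 116.24904945 355.81870921] -0.19013708847945987
```

```bash
python3 fit.py 87.3 193 112.5 346|tail -3;python3 fit.py 87.3 193 112.5 348|tail -3; python3 st.py .13 -20
```

```text
dx dz mm [0.77356834 6.34103026] pitch 21.10469197556564 res [-1.47913246  1.1077214  -1.56260844  0.33591541] slope deg 0.9145548753981593
-20 [ 82.96963986 150.87648663  78.99807432 392.60719249] -40.19013657841967
20 [ 83.13376223 195.06507663 116.24904945 355.81870921] -0.19013708847945987
dx dz mm [0.94588468 5.47205737] pitch 20.61154940956626 res [-1.31280763  0.97738211 -1.3876689   0.30108334] slope deg 0.421412314616767
-20 [ 82.96963986 150.87648663  78.99807432 392.60719249] -40.19013657841967
20 [ 83.13376223 195.06507663 116.24904945 355.81870921] -0.19013708847945987
6.9167 [0.58527052 0.18387437 0.24676394] [ 31.9  31.   13.8  -1.3 -92.9  86.3] [-0.1 -0.6 -1.3]
t [ 0.1465 -0.0008 -0.0528] a [-0.0005  0.0007 -0.0002] mm 116.76675505180944 deg 0.1510306587383391
```

Call:
{"name": "play_rows", "arguments": {"commands": [{"fingers": 1, "tx": 0.04, "ty": -0.001, "tz": -0.014, "ax": 0, "ay": 0, "az": 0}, {"fingers": 1, "tx": 0.08, "ty": -0.001, "tz": -0.029, "ax": 0, "ay": 0, "az": 0}, {"fingers": 1, "tx": 0.12, "ty": -0.001, "tz": -0.043, "ax": 0, "ay": 0, "az": 0}, {"fingers": 1, "tx": 0.1465, "ty": -0.001, "tz": -0.053, "ax": 0, "ay": 0, "az": 0}, {"fingers": 1, "tx": 0.1465, "ty": -0.001, "tz": -0.053, "ax": 0, "ay": 0, "az": 0}]}}

```text
time_s: 7.33
tcp_pos: [0.5814, 0.18, 0.1296]
ee_rot: [[-0.308, 0.467, -0.829], [-0.163, -0.884, -0.437], [-0.937, 0.0, 0.348]]
wrist_force: [-0.4, -0.6, -3.4]
gripper_width: 0.287
```

```bash
python3 st.py .1 -20
python3 - <<'E'
from h import *
from station import viewer
ims=[]
for n,(y,x) in (('scene',(150,340)),('top',(160,190))):
    c=viewer.capture(n);im=c['image'].copy();P=pickle.load(open('poses.pkl','rb'))
    ims.append(cv2.resize(im[y:y+120,x:x+120,::-1],(400,400),interpolation=cv2.INTER_CUBIC))
cv2.imwrite('pics/s3.png',np.hstack(ims))
E
python3 look.py pics/w4.png stand
```

```text
7.3333 [0.58141758 0.18001137 0.12962978] [ 31.8  35.7   4.7  -1.4 -79.4  86.6] [-0.4 -0.6 -3.4]
t [ 0.0349 -0.0028 -0.0195] a [-0.0017  0.0022  0.0006] mm 30.05714632073445 deg 0.510381839333771
```

View pics/s3.png

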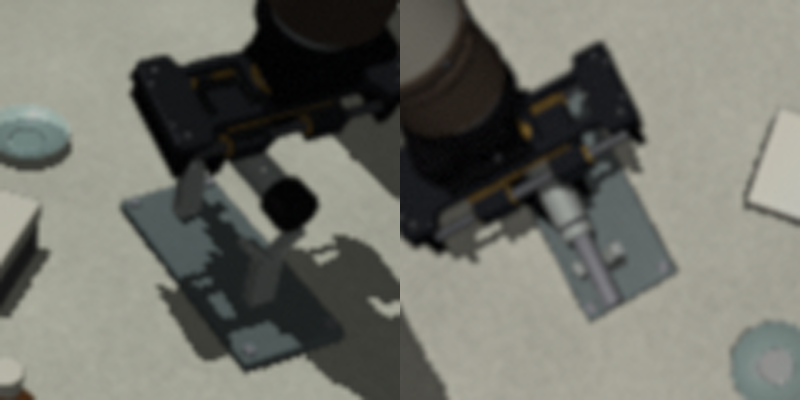

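View pics/w4.png

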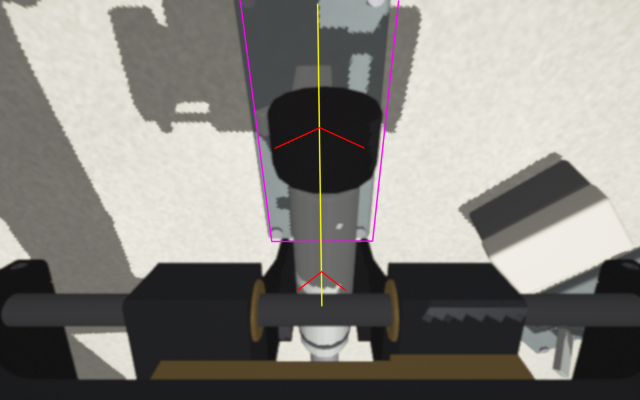

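Top view (right half): the nose lies centred between the narrow notch's arms at (578,268) and (617,255). Wrist view: the injector lines up with the base outline to about 2 px. Lowering further.

Call:
{"name": "play_rows", "arguments": {"commands": [{"fingers": 1, "tx": 0.01, "ty": -0.002, "tz": -0.006, "ax": -0.002, "ay": 0.002, "az": 0.001}, {"fingers": 1, "tx": 0.02, "ty": -0.003, "tz": -0.011, "ax": -0.002, "ay": 0.002, "az": 0.001}, {"fingers": 1, "tx": 0.03, "ty": -0.003, "tz": -0.016, "ax": -0.002, "ay": 0.002, "az": 0.001}, {"fingers": 1, "tx": 0.035, "ty": -0.003, "tz": -0.0195, "ax": -0.002, "ay": 0.002, "az": 0.001}, {"fingers": 1, "tx": 0.035, "ty": -0.003, "tz": -0.0195, "ax": -0.002, "ay": 0.002, "az": 0.001}]}}

```text
time_s: 7.9
tcp_pos: [0.5875, 0.1868, 0.1046]
ee_rot: [[-0.293, 0.475, -0.83], [-0.16, -0.88, -0.448], [-0.943, 0.002, 0.333]]
wrist_force: [0.4, -0.1, -1.6]
gripper_width: 0.29
```

```bash
python3 st.py .09 -20
```

```text
7.9 [0.58754744 0.18679493 0.10464393] [ 32.1  37.3   3.9  -1.2 -76.1  86.7] [ 0.4 -0.1 -1.6]
t [ 0.0202  0.0013 -0.0015] a [ 0.001  -0.0029 -0.001 ] mm 15.215817413525958 deg 0.5814702856316726
```

Call:
{"name": "play_rows", "arguments": {"commands": [{"fingers": 1, "tx": 0.004, "ty": 0.001, "tz": -0.001, "ax": 0, "ay": -0.002, "az": 0}, {"fingers": 1, "tx": 0.008, "ty": 0.001, "tz": -0.002, "ax": 0, "ay": -0.002, "az": 0}, {"fingers": 1, "tx": 0.012, "ty": 0.001, "tz": -0.003, "ax": 0, "ay": -0.002, "az": 0}, {"fingers": 1, "tx": 0.015, "ty": 0.001, "tz": -0.003, "ax": 0, "ay": -0.002, "az": 0}, {"fingers": 1, "tx": 0.015, "ty": 0.001, "tz": -0.003, "ax": 0, "ay": -0.002, "az": 0}]}}

```text
time_s: 8.32
tcp_pos: [0.5867, 0.1853, 0.0942]
ee_rot: [[-0.297, 0.475, -0.828], [-0.162, -0.88, -0.447], [-0.941, 0.002, 0.338]]
wrist_force: [-0.8, 0.0, -2.6]
gripper_width: 0.282
```

```bash
python3 st.py .085 -20;python3 look.py pics/w5.png stand
python3 - <<'E'
import cv2;im=cv2.imread('pics/w5.png');cv2.imwrite('pics/w5c.png',cv2.resize(im[40:400,180:460],None,fx=1.6,fy=1.6))
E
```

```text
8.3167 [0.58665017 0.18526235 0.09419059] [ 32.   37.9   3.4  -1.2 -75.2  86.8] [-0.8  0.  -2.6]
t [ 0.0127  0.     -0.001 ] a [ 0.001  -0.0013 -0.001 ] mm 9.524316667923681 deg 0.34289848489162383
```

Call:
{"name": "play_rows", "arguments": {"commands": [{"fingers": 1, "tx": 0.002, "ty": 0, "tz": -0.0005, "ax": 0, "ay": 0, "az": 0}, {"fingers": 1, "tx": 0.004, "ty": 0, "tz": -0.001, "ax": 0, "ay": 0, "az": 0}, {"fingers": 1, "tx": 0.006, "ty": 0, "tz": -0.0015, "ax": 0, "ay": 0, "az": 0}, {"fingers": 1, "tx": 0.008, "ty": 0, "tz": -0.002, "ax": 0, "ay": 0, "az": 0}, {"fingers": 1, "tx": 0.008, "ty": 0, "tz": -0.002, "ax": 0, "ay": 0, "az": 0}]}}

```text
time_s: 8.78
tcp_pos: [0.5863, 0.1851, 0.0882]
ee_rot: [[-0.296, 0.475, -0.828], [-0.162, -0.88, -0.447], [-0.941, 0.002, 0.338]]
wrist_force: [-0.5, -0.1, -2.1]
gripper_width: 0.285
```

```bash
python3 st.py .080 -20;python3 -c "
from station import r;s=r.sense();print(s['moment'])"
```

```text
8.7833 [0.58632207 0.18509036 0.08821787] [ 32.   38.2   3.   -1.2 -74.5  86.8] [-0.5 -0.1 -2.1]
t [ 0.0113  0.0001 -0.001 ] a [ 0.001  -0.0015 -0.001 ] mm 8.489150138798337 deg 0.36852626075183775
[ 0.39293954 -0.81851108  0.01746269]
```

Still no contact (z = 88 mm), so I keep stepping down about 1 mm at a time and watch the force.

Call:
{"name": "play_rows", "arguments": {"commands": [{"fingers": 1, "tx": 0.0015, "ty": 0, "tz": -0.0005, "ax": 0, "ay": 0, "az": 0}, {"fingers": 1, "tx": 0.003, "ty": 0, "tz": -0.001, "ax": 0, "ay": 0, "az": 0}, {"fingers": 1, "tx": 0.004, "ty": 0, "tz": -0.001, "ax": 0, "ay": 0, "az": 0}, {"fingers": 1, "tx": 0.004, "ty": 0, "tz": -0.001, "ax": 0, "ay": 0, "az": 0}]}}

```text
time_s: 9.12
tcp_pos: [0.5861, 0.185, 0.0853]
ee_rot: [[-0.296, 0.475, -0.829], [-0.162, -0.88, -0.447], [-0.941, 0.002, 0.337]]
wrist_force: [0.0, 0.6, -2.1]
gripper_width: 0.288
```

Call:
{"name": "play_rows", "arguments": {"commands": [{"fingers": 1, "tx": 0.001, "ty": 0, "tz": -0.0005, "ax": 0, "ay": 0, "az": 0}, {"fingers": 1, "tx": 0.002, "ty": 0, "tz": -0.0005, "ax": 0, "ay": 0, "az": 0}, {"fingers": 1, "tx": 0.002, "ty": 0, "tz": -0.0005, "ax": 0, "ay": 0, "az": 0}]}}

```text
time_s: 9.37
tcp_pos: [0.586, 0.1849, 0.0838]
ee_rot: [[-0.296, 0.475, -0.829], [-0.162, -0.88, -0.447], [-0.941, 0.002, 0.337]]
wrist_force: [0.4, -0.3, -2.3]
gripper_width: 0.287
```

Call:
{"name": "play_rows", "arguments": {"commands": [{"fingers": 1, "tx": 0.001, "ty": 0, "tz": -0.0005, "ax": 0, "ay": 0, "az": 0}, {"fingers": 1, "tx": 0.002, "ty": 0, "tz": -0.0005, "ax": 0, "ay": 0, "az": 0}, {"fingers": 1, "tx": 0.002, "ty": 0, "tz": -0.0005, "ax": 0, "ay": 0, "az": 0}]}}

```text
time_s: 9.62
tcp_pos: [0.5861, 0.185, 0.0826]
ee_rot: [[-0.295, 0.475, -0.829], [-0.162, -0.88, -0.447], [-0.942, 0.002, 0.337]]
wrist_force: [0.5, 0.7, -1.3]
gripper_width: 0.292
```

```bash
python3 look.py pics/w5.png stand; python3 fit.py|tail -3
python3 - <<'E'
import cv2
from h import *
from station import viewer,r
s=r.sense();print(s['tcp_pos'],s['wrist_force'],s['moment'])
c=viewer.capture('scene')['image'];w=cv2.imread('pics/w5.png')
cv2.imwrite('pics/w5c.png',np.hstack([cv2.resize(c[150:270,340:460,::-1],(400,400),interpolation=cv2.INTER_CUBIC),cv2.resize(w[60:400,150:490],(400,400))]))
E
```

```text
knob cols 268 380 rows 87 192
-20 [ 82.9794387  150.88116997  78.99392116 392.59889324] -39.67649695920745
20 [ 83.14525085 195.0695492  116.24005957 355.81361498] 0.3234010743739907
[0.58613241 0.18500947 0.08257588] [ 0.50800926 -0.05156249 -0.8814835 ] [ 0.46895422 -0.76966663 -0.03010339]
```

View pics/w5c.png

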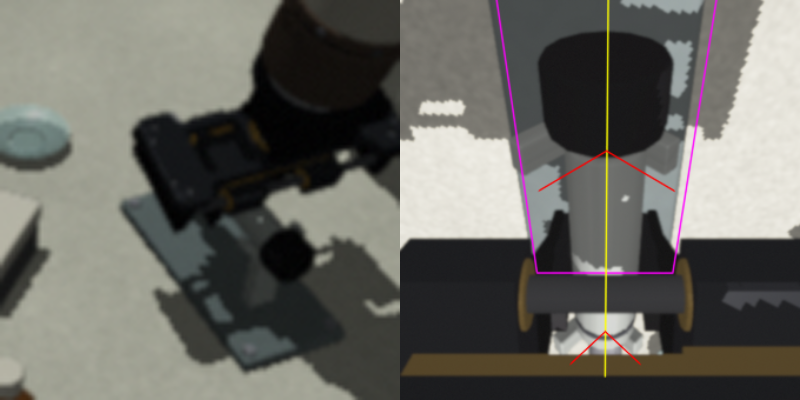

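Both views show the barrel at the wide notch between its arms (wrist crop, arms at (540,150) and (665,160)). The force is starting to unload, so I continue until contact is clear.

Call:
{"name": "play_rows", "arguments": {"commands": [{"fingers": 1, "tx": 0.001, "ty": 0, "tz": -0.0005, "ax": 0, "ay": 0, "az": 0}, {"fingers": 1, "tx": 0.0015, "ty": 0, "tz": -0.0005, "ax": 0, "ay": 0, "az": 0}, {"fingers": 1, "tx": 0.0015, "ty": 0, "tz": -0.0005, "ax": 0, "ay": 0, "az": 0}]}}

```text
time_s: 9.97
tcp_pos: [0.5861, 0.1851, 0.0823]
ee_rot: [[-0.295, 0.476, -0.829], [-0.162, -0.88, -0.447], [-0.942, 0.002, 0.336]]
wrist_force: [-2.7, 1.4, 4.8]
gripper_width: 0.287
```

Call:
{"name": "play_rows", "arguments": {"commands": [{"fingers": 1, "tx": 0.001, "ty": 0, "tz": -0.0005, "ax": 0, "ay": 0, "az": 0}, {"fingers": 1, "tx": 0.0015, "ty": 0, "tz": -0.0005, "ax": 0, "ay": 0, "az": 0}, {"fingers": 1, "tx": 0.0015, "ty": 0, "tz": -0.0005, "ax": 0, "ay": 0, "az": 0}]}}

```text
time_s: 10.22
tcp_pos: [0.5861, 0.1853, 0.0821]
ee_rot: [[-0.295, 0.476, -0.829], [-0.162, -0.879, -0.448], [-0.942, 0.002, 0.336]]
wrist_force: [-3.6, 2.7, 8.0]
gripper_width: 0.287
```

```bash
python3 - <<'E'
from h import *
from station import r
P=pickle.load(open('poses.pkl','rb'));a=P['stand'][2]
s=r.sense();m=np.array(s['moment'])-[.40,-.80,0];f=np.array(s['wrist_force'])-[0,0,-2.1]
R,_=frame((0,0,a));print('dF stand',R.T@f,'dM stand',R.T@m,s['moment'])
E
python3 look.py pics/w6.png stand; python3 fit.py 87.3 193 112.5 346|head -2; tail -1 /dev/null
```

```text
dF stand [-1.87776096  4.09680448 10.11085984] dM stand [ 0.86049403  1.37716773 -0.37034857] [ 0.50906558  0.82023011 -0.37034857]
dark rows [(79, 75), (80, 75), (81, 75), (82, 75), (83, 75), (84, 75), (85, 70), (86, 57), (87, 39), (88, 26), (89, 24), (90, 23), (91, 23), (92, 23), (93, 23), (94, 23), (95, 23), (96, 23), (97, 23), (98, 23), (99, 23), (181, 24), (182, 24), (183, 24), (184, 24), (185, 24), (186, 24), (187, 24), (188, 24), (189, 24), (190, 24), (191, 25), (192, 31), (193, 54), (194, 80), (195, 97), (196, 102), (197, 104), (198, 107), (199, 109), (326, 151), (327, 194), (328, 209), (329, 211), (330, 211), (331, 211), (332, 211), (333, 211), (334, 211), (335, 211), (336, 211), (337, 211), (338, 211), (339, 211), (340, 211), (341, 211), (342, 209), (343, 202), (344, 174), (345, 126), (346, 93), (347, 96), (348, 124), (349, 167), (350, 198), (351, 209), (352, 210), (353, 210), (354, 209), (355, 206), (356, 196), (357, 179), (358, 167), (359, 161), (360, 144), (361, 106)]
knob cols 268 380 rows 87 192
```

The moment says the nose touches first, which agrees with the fitted +0.4 to 0.9° slope. I rotate about 0.7° knob-down and ease the 4 N side load.

Call:
{"name": "play_rows", "arguments": {"commands": [{"fingers": 1, "tx": 0, "ty": -0.0005, "tz": 0, "ax": 0, "ay": -0.002, "az": 0}, {"fingers": 1, "tx": 0, "ty": -0.0007, "tz": 0, "ax": 0, "ay": -0.004, "az": 0}, {"fingers": 1, "tx": 0, "ty": -0.0007, "tz": 0, "ax": 0, "ay": -0.004, "az": 0}, {"fingers": 1, "tx": 0, "ty": -0.0007, "tz": 0, "ax": 0, "ay": -0.004, "az": 0}]}}

```text
time_s: 10.6
tcp_pos: [0.5859, 0.1858, 0.0815]
ee_rot: [[-0.305, 0.476, -0.825], [-0.167, -0.879, -0.446], [-0.938, 0.002, 0.348]]
wrist_force: [-2.1, 1.5, 6.9]
gripper_width: 0.289
```

```bash
cat > m.py <<'E'
from h import *
from station import r
P=pickle.load(open('poses.pkl','rb'));a=P['stand'][2]
s=r.sense();m=np.array(s['moment'])-[.40,-.80,0];f=np.array(s['wrist_force'])-[0,0,-2.1]
R,_=frame((0,0,a));F=R.T@f;M=R.T@m;print(s['time_s'],s['tcp_pos'],'dF stand',F,'dM stand',M,'x contact',-(M[1]+.19*F[0])/F[2]+.068)
E
python3 m.py
```

```text
10.6 [0.58594726 0.18578338 0.08154902] dF stand [-1.12043709  2.26258831  8.97155395] dM stand [ 0.73949298  1.04984212 -0.32532398] x contact -0.025290312648458046
```

Call:
{"name": "play_rows", "arguments": {"commands": [{"fingers": 1, "tx": -0.0008, "ty": -0.0003, "tz": 0.0003, "ax": 0, "ay": 0, "az": 0}, {"fingers": 1, "tx": -0.0008, "ty": -0.0003, "tz": 0.0003, "ax": 0, "ay": 0, "az": 0}, {"fingers": 0.3, "tx": -0.0008, "ty": -0.0003, "tz": 0.0003, "ax": 0, "ay": 0, "az": 0}, {"fingers": 0.2, "tx": -0.0008, "ty": -0.0003, "tz": 0.0003, "ax": 0, "ay": 0, "az": 0}, {"fingers": 0, "tx": -0.0008, "ty": -0.0003, "tz": 0.0003, "ax": 0, "ay": 0, "az": 0}]}}

```text
time_s: 11.02
tcp_pos: [0.5855, 0.1851, 0.08]
ee_rot: [[-0.307, 0.475, -0.825], [-0.168, -0.88, -0.444], [-0.937, 0.002, 0.35]]
wrist_force: [-0.5, -0.4, 0.2]
gripper_width: 0.403
```

Call:
{"name": "play_rows", "arguments": {"commands": [{"fingers": -1, "tx": 0, "ty": 0, "tz": 0, "ax": 0, "ay": 0, "az": 0}, {"fingers": -1, "tx": 0, "ty": 0, "tz": 0, "ax": 0, "ay": 0, "az": 0}, {"fingers": -1, "tx": 0, "ty": 0, "tz": 0, "ax": 0, "ay": 0, "az": 0}, {"fingers": -1, "tx": 0, "ty": 0, "tz": 0, "ax": 0, "ay": 0, "az": 0}, {"fingers": -1, "tx": 0, "ty": 0, "tz": 0, "ax": 0, "ay": 0, "az": 0}]}}

```text
time_s: 11.43
tcp_pos: [0.5857, 0.1854, 0.0807]
ee_rot: [[-0.306, 0.475, -0.825], [-0.168, -0.88, -0.445], [-0.937, 0.002, 0.349]]
wrist_force: [0.7, -0.5, 0.1]
gripper_width: 0.771
```

Call:
{"name": "play_rows", "arguments": {"commands": [{"fingers": -1, "tx": 0, "ty": 0, "tz": 0, "ax": 0, "ay": 0, "az": 0}, {"fingers": -1, "tx": 0, "ty": 0, "tz": 0, "ax": 0, "ay": 0, "az": 0}, {"fingers": -1, "tx": 0, "ty": 0, "tz": 0, "ax": 0, "ay": 0, "az": 0}, {"fingers": -1, "tx": 0, "ty": 0, "tz": 0, "ax": 0, "ay": 0, "az": 0}]}}

```text
time_s: 11.77
tcp_pos: [0.5856, 0.1855, 0.0808]
ee_rot: [[-0.306, 0.475, -0.825], [-0.168, -0.88, -0.445], [-0.937, 0.002, 0.349]]
wrist_force: [0.5, 0.6, -0.4]
gripper_width: 0.984
```

Open with zero force. Retracting along the tool (up).

Call:
{"name": "play_rows", "arguments": {"commands": [{"fingers": -1, "tx": -0.03, "ty": 0, "tz": 0, "ax": 0, "ay": 0, "az": 0}, {"fingers": -1, "tx": -0.07, "ty": 0, "tz": 0, "ax": 0, "ay": 0, "az": 0}, {"fingers": -1, "tx": -0.12, "ty": 0, "tz": 0, "ax": 0, "ay": 0, "az": 0}, {"fingers": -1, "tx": -0.17, "ty": 0, "tz": 0, "ax": 0, "ay": 0, "az": 0}, {"fingers": -1, "tx": -0.17, "ty": 0, "tz": 0, "ax": 0, "ay": 0, "az": 0}]}}

```text
time_s: 12.18
tcp_pos: [0.6294, 0.2084, 0.2082]
ee_rot: [[-0.291, 0.476, -0.83], [-0.163, -0.879, -0.448], [-0.943, 0.005, 0.334]]
wrist_force: [1.1, 0.8, 2.1]
gripper_width: 1.0
```

Call:
{"name": "play_rows", "arguments": {"commands": [{"fingers": -1, "tx": -0.1, "ty": 0.25, "tz": 0, "ax": 0, "ay": 0.09, "az": 0}, {"fingers": -1, "tx": -0.1, "ty": 0.25, "tz": 0, "ax": 0, "ay": 0.09, "az": 0}, {"fingers": -1, "tx": -0.1, "ty": 0.25, "tz": 0, "ax": 0, "ay": 0.09, "az": 0}, {"fingers": -1, "tx": -0.1, "ty": 0.25, "tz": 0, "ax": 0, "ay": 0.09, "az": 0}, {"fingers": -1, "tx": -0.1, "ty": 0.25, "tz": 0, "ax": 0, "ay": 0.09, "az": 0}]}}

```text
time_s: 12.6
tcp_pos: [0.7371, 0.0519, 0.2734]
ee_rot: [[-0.061, 0.475, -0.878], [-0.036, -0.88, -0.473], [-0.997, 0.003, 0.071]]
wrist_force: [1.7, 1.2, -0.3]
gripper_width: 1.0
```

Run:
```python
from h import *
from station import viewer,r,spotter
P=pickle.load(open('poses.pkl','rb'));R,t=frame(P['stand']);ims=[]
print(r.sense()['tcp_pos'],r.sense()['wrist_force'])
L=np.array([(x,w,.08) for x,w in((-.105,.008),(-.045,.008),(-.045,.013),(.055,.013),(.055,.008),(.06,.008),(.06,.018),(.082,.018),(.082,-.018),(.06,-.018),(.06,-.008),(.055,-.008),(.055,-.013),(-.045,-.013),(-.045,-.008),(-.105,-.008),(-.105,.008))])@R.T+t
for n,(y,x) in (('scene',(150,340)),('top',(160,190))):
    c=viewer.capture(n);d=spotter.find_in('injector',c)[:1];print(n,[(e['uv'],e['score']) for e in d])
    for k in('bottle','dish','tipbox'):print(k,[np.round(e['uv']) for e in spotter.find_in(k,c)[:1]])
    im=cv2.resize(c['image'][y:y+120,x:x+120,::-1],(400,400),interpolation=cv2.INTER_CUBIC)
    cv2.polylines(im,[np.round((proj(c,L)-[x,y]+.5)*400/120).astype(int)],True,(0,255,255),1)
    ims.append(im)
cv2.imwrite('pics/end.png',np.hstack(ims))
```

```text
[0.7371157  0.05194608 0.27344576] [ 1.72370443  1.17493593 -0.31351507]
scene [([413.3, 213.9], 0.62)]
bottle [array([346., 279.])]
dish []
tipbox []
top [([235.6, 215.5], 0.9)]
bottle [array([298., 147.])]
dish [array([302., 272.])]
tipbox [array([308., 208.])]
```

View pics/end.png

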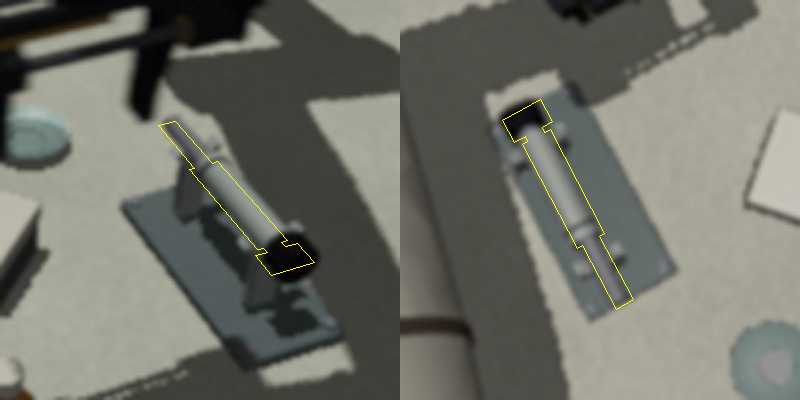

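The end view shows the injector level in both notches, nose in the narrow one, matching the predicted seated outline in both cameras. Handing in.

```bash
python3 -c "
from station import job,r
print(job.finish_job(),r.sense()['time_s'])"
```

```text
the job is handed in; nothing more can be done
the job is handed in; nothing more can be done
```

The injector is lying in the level stand, nose in the narrow notch and barrel in the wide one. I handed the job in at about 13 s; it reports no verdict.

- **Grasp:** A fully square grasp at 35° was not possible because joint 5 ran into its limit. I took the injector with the tool tilted 15° instead and lifted it out square to its axis.
- **Lowering:** I levelled it over the stand and lowered it to contact in steps of about 1 mm. The wrist force stayed at about 8 N. A 0.7° correction let both notches take the load. I eased off the pressing force before opening the fingers, then drew the arm clear.
- **Last checks:** After the fingers opened, the wrist force was near zero. In both fixed cameras the injector matched the seated outline to a few millimetres and looked level, with no exact angle measured.
- **Other objects:** In the top view the networks found the tip box and bottle within about 3 px of their start positions and the dish within about 5 px (around 14 mm). I never moved near the dish and put this down to network scatter. In the last scene view they missed the dish and tip box, which the arm partly hides there.

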